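# Pump up the bench air pump until its indicator pin is out

### The job

Pump the bench air pump with the fingertips: push its black-knobbed spring plunger well down and let it come back up, again and again, until the steel indicator pin in the block beside it stands fully out, the dark band at its foot wholly clear of the brass bush. Finish with the plunger fully up again and the arm clear. Do not touch the pin or pull the plunger up, do not press the small push button, and leave the loose things where they stand.

Things in the scene. Friction and masses are not known exactly. Their poses are not given: they have to be found in the camera images.
- pump: The bench air pump, fixed to the table, z up; its place and yaw vary. Origin on the table surface, on the plunger's vertical axis. A grey base plate 100 x 190 mm, 15 mm thick, spans local x -50 to 50 and y -55 to 135 mm. An upright aluminium pump barrel 56 mm across, up to 102 mm high, stands at the origin; a grey block 56 x 56 mm, up to 95 mm high, stands at local y +90 mm and carries the brass bush (28 mm across, up to 105 mm) with the indicator pin.
- knob_top (a point): Centre of the flat top of the plunger's round black knob (54 mm across, 18 mm thick), where it is pushed; 165 mm above the table when up, moves down with the plunger to 129 mm.
- stroke (a joint): Plunger travel in m: 0 = up (at rest), 0.036 = fully down (stop). Spring 300 N/m (about 11 N at the bottom, 15 N in all while pumping), damped 30 N s/m; it comes back up within 0.5 s when let go.
- pin: Steel indicator pin, 12 mm across, upright in the bush at local y +90 mm of the pump. Origin on its axis, 5 mm below its tip, level with the bush's top (105 mm above the table) when the pin is in; rises with it. A dark rubber band 6 mm high runs round its foot, hidden in the bush until the pin is nearly out.
- pin_rise (a joint): Height of the pin out of its seat in m: 0 = in, 0.028 and more = fully out (band clear of the bush); it stops rising at about 0.035, further strokes then do nothing. A ratchet raises it about 8 mm for each full stroke (up to 10 mm), while the plunger goes down; it stays up between strokes. Short strokes under about 15 mm may raise it little or not at all. It starts between 0 and 0.008.
- timer (a joint): Travel in m of the black push button (28 mm across) in a small round grey housing, not part of the job: 0 = up, 0.006 = pressed.
- timer_top (a point): Centre of the top of that push button.
- spool: Bystander, loose: steel spool with two flanges, 52 mm across, 38 mm tall; origin at the centre of its underside.
- weight: Bystander, loose: brass knobbed weight, 44 mm across, 54 mm tall; origin at the centre of its underside.
- post: Bystander, loose: white insulator post on a round foot, 60 mm across, 110 mm tall; origin at the centre of its underside.
- lamp: Bystander, loose: lamp holder with a clear bulb, 75 mm square black foot, 129 mm tall; origin at the centre of its underside.
- beaker: Bystander, loose: small glass beaker, 52 mm across, 60 mm tall; origin at the centre of its underside.

How it is judged (in metres and radians):
On the way, in this order (a step that is already met when the one before it is completed fails the run):
1. the plunger is pushed well down (15 mm or more) (value of joint stroke above 0.015 m), for 0.02 s.
2. it is let up again (within 6 mm of the top) (value of joint stroke below 0.006 m), for 0.02 s.
3. it is pushed well down again (value of joint stroke above 0.015 m), for 0.02 s.
4. the pin is raised fully out (value of joint pin_rise above 0.028 m), for 0.1 s.
At the end, for the whole second after the job is handed in: The pin stands at least 28 mm out, the plunger is up within 4 mm, the push button is not pressed, and every loose thing is within 25 mm of where it stood (value of joint pin_rise above 0.028 m and value of joint stroke between -0.003 and 0.004 m and value of joint timer below 0.003 m and distance of each of spool, weight, post, lamp, beaker from where it was at the start of the episode below 0.025 m); the robot touches nothing.
It fails at once if the robot touches the indicator pin (contact force between any of the fingers, the arm and pin above 0.5 N).
It fails at once if the plunger is pulled up (over 3 mm above its rest) (value of joint stroke below -0.003 m).
It fails at once if the push button is pressed (value of joint timer above 0.003 m).
It fails at once if a loose thing is moved or lifted by more than 25 mm (distance of any of spool, weight, post, lamp, beaker from where it was at the start of the episode above 0.025 m).
It also fails if it takes over 48 s, if anything falls off the work surface, if the arm or the gripper's body presses on something with over 40 N, if the wrist force passes 120 N, or if a joint passes its speed limit or range.

### The arm

A 6-joint arm with a two-finger parallel gripper is mounted at the origin on the work surface. World frame = base frame: x ahead of the robot, y to its left, z up, the work surface at z = 0. Lengths are in m, angles in degrees, forces in N, time in s.
With the tool pointing down it reaches from about 0.3 to 0.85 m from the base axis. Payload 4.2 kg.
Tool frame: the origin (TCP) lies on the centre line of the jaws, within the pads' length; the fingertips stand tip_extent ahead of it and the grasp point (between the pads) lies 2 mm behind it (tip_extent is the distance from the TCP to the fingertips, in m); z points along the fingers, y is the direction in which the jaws open and shut (so a half turn about z gives the same grasp; the last joint's range is limited). The gripper opens to 91 mm and grips with 3 to 60 N. Pads are 32 mm wide; open, the fingers measure 118 mm over their backs; the gripper's body (76 mm by 178 mm) begins 60 mm behind the grasp point.
Start: joints at [-76.604, 18.312, 89.639, -0, 72.044, -1.146], TCP at [0.144, -0.557, 0.193] pointing down, gripper open.
Joint ranges: [-177.97, 177.97], [-48.28, 115.42], [12.27, 149.76], [-77.06, 257.06], [2.81, 150.46], [-146.56, 146.56]. Speed limits (degrees/s): [147.25, 147.25, 180, 180, 180, 180].

### API

Orientations are given as [roll, pitch, yaw] about the fixed x, y, z axes, in that order (R = Rz(yaw) Ry(pitch) Rx(roll)).
In Python, from station import * gives the robot as it stands.
- The arm moves only by the tool carry_out, never from a script. Its argument "rows" is a list of rows, each a list of 2 entries, a list of its own where there are three numbers: the shift along the world's x, y, z in units of 40 mm (1.0 is 40 mm), then the turn about the world's z in units of 5 degrees (1.0 is 5 degrees). A call has 1 to 20 rows; each row shifts and turns the commanded pose from where the row before left it; what a row does not reach is not made up. A row lasts 1/12 s, in which the tool goes at most 41.7 mm and 7.16 degrees, less where a joint would pass 70% of its speed; a pose out of reach is approached as far as the arm can. A call is refused whole if a number of a shift passes 1 or a number of a turn 1, either way. A call with a gripper value outside its range is refused whole. "jaw" is the finger opening in mm, from 0 to 91.2, set as the call begins (left out, the last holds). The fingers move at their own pace and stop on an object; "newtons" is the grip in N (left out, the last holds). Time passes only in rows, so rows that do not move let the fingers close. It gives the time, the measured TCP pose, the force and the opening at its end, in the units of the state.
- read_state(): the state, without advancing time (a new reading comes with each control period).
- camera(name): name is "scene" or "top"; returns (picture, depth): 420x560x3 uint8, red, green, blue; 420x560 float32, m along the optical axis (not along the pixel's ray), 0 where there is no reading.
- camera_params(name): a dict with "fx", "fy", "cx", "cy" (pixels), "R" (3x3) and "t" (3): a world point X has camera coordinates R X + t. Camera axes: x right, y down, z forward; pixel columns grow to the right and rows downward; lengths in m; the calibration is good to about 2 mm. A picture is of the moment at which its call begins. camera_params takes no time and is no camera call.
- close_job(): hands the job in, once; it reports no verdict.
The state is a dict: "clock": time; "joint_positions": joint angles; "qd": joint speeds; "effort": joint torques, N m; "tcp_pos": TCP position; "eef_rot": TCP orientation; "wrist_force": force on the tool from outside, world axes, zero at the start; "torque": the same for the moment, N m; "width": finger opening in m.
Only numpy, scipy, OpenCV 4.12 (cv2) and the standard library are available. Lean on these libraries where they do the work, as an engineer would, in place of code of your own. Each camera call takes 0.05 s, during which the arm holds its last target.

## Working session

There is one attempt and no reset: what is moved stays moved. The work goes in short steps, Python scripts to look and compute and a tool call to move; the robot and the scene stay as the last step left them, time stands still between calls to the robot, and variables do not carry over. Pictures are saved under pics/ and viewed, and the job is handed in when it is done.

Besides the shell and the picture viewer there is one more tool, called by a JSON object that holds its "fn" and its "kwargs". carry_out: Moves the arm, as the interface text tells. Its arguments: {"type":"object","properties":{"rows":{"type":"array","items":{"type":"array"}},"jaw":{"type":"number"},"newtons":{"type":"number"}},"required":["rows"]}

```bash
mkdir -p pics; ls
python3 - <<'E'
from station import *
import cv2,numpy as np
print(read_state())
for n in("scene","top"):
    p,d=camera(n); cv2.imwrite(f"pics/{n}0.png",p[:,:,::-1]); np.savez(f"{n}0.npz",p=p,d=d); print(camera_params(n))
E
```

```text
pics
{'clock': 0.0, 'joint_positions': array([-7.66053220e+01,  1.83506466e+01,  8.97064038e+01,  3.04898440e-04,
        7.20440778e+01, -1.14766124e+00]), 'qd': array([ 0.03078312, -0.10561738,  0.00065456, -0.05209484, -0.00969281,
       -0.03749444]), 'effort': array([-9.27402034e-04, -4.12461054e+01, -2.31967092e+01,  7.25116907e-02,
        4.57060256e-02, -1.46887792e-04]), 'tcp_pos': array([ 0.14423896, -0.55605131,  0.1924303 ]), 'eef_rot': array([-1.79898898e+02, -2.31533404e-03,  1.45422429e+01]), 'wrist_force': array([-0.0949686 ,  0.31897306,  0.00897095]), 'torque': array([ 0.05270216, -0.00216029,  0.02608945]), 'width': 0.09139665013047492}
{'fx': 424.7519259288202, 'fy': 424.7519259288202, 'cx': 288.4729508005294, 'cy': 209.03552616361011, 'R': array([[-0.76218516,  0.64713981,  0.01684788],
       [ 0.45549508,  0.55460053, -0.69637811],
       [-0.45999784, -0.52309494, -0.7174773 ]]), 't': array([ 0.41605769, -0.15120924,  1.29087699])}
{'fx': 491.8180456110071, 'fy': 491.8180456110071, 'cx': 281.2195501145365, 'cy': 203.31281694919673, 'R': array([[ 0.02055654, -0.99975543, -0.00815545],
       [-0.99649749, -0.01982685, -0.08123824],
       [ 0.08105667,  0.00979686, -0.99666135]]), 't': array([-0.01958521,  0.57477563,  1.06957157])}
```

View pics/scene0.png

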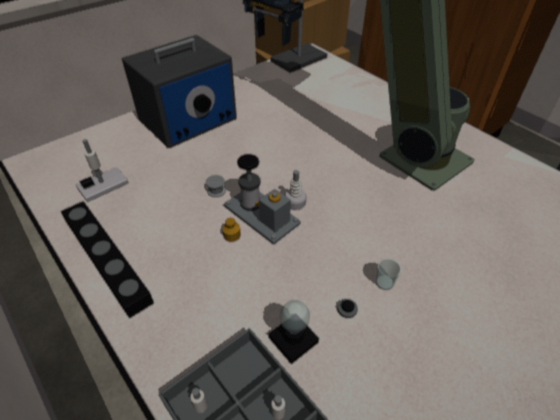

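View pics/top0.png

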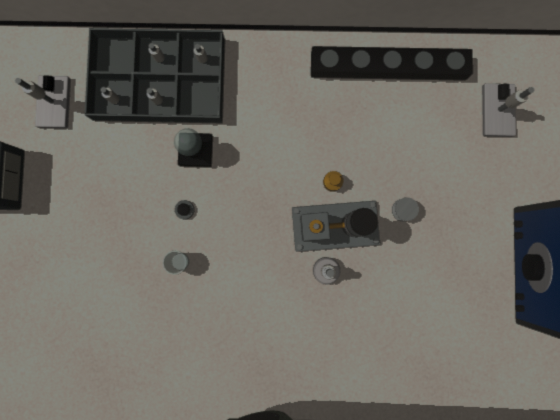

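The top view shows the knob at about (363,221) and the bush and pin at (316,227). The spool is at (406,210), the weight at (333,181), the post at (327,271) and the button at (185,209).

```bash
cat > h.py <<'E'
from station import *
import cv2,numpy as np
def ray(n,u,v,z):
    c=camera_params(n);R=c['R'];t=c['t']
    d=R.T@np.array([(u-c['cx'])/c['fx'],(v-c['cy'])/c['fy'],1]);o=-R.T@t
    return o+d*(z-o[2])/d[2]
def proj(n,X):
    c=camera_params(n);q=c['R']@np.array(X)+c['t'];return c['fx']*q[0]/q[2]+c['cx'],c['fy']*q[1]/q[2]+c['cy'],q[2]
E
python3 - <<'E'
from h import *
f=np.load('top0.npz');p,d=f['p'],f['d']
c=camera_params('top')
# heights
v,u=np.mgrid[0:420,0:560]
P=np.stack([(u-c['cx'])/c['fx']*d,(v-c['cy'])/c['fy']*d,d],-1)-c['t']
W=P@c['R']
m=(abs(W[...,2]-.165)<.008)&(abs(u-363)<25)&(abs(v-221)<25)&(d>0)
print(m.sum(),W[m].mean(0)); 
mm=m.astype(np.uint8);cs,_=cv2.findContours(mm,0,2)
k=max(cs,key=cv2.contourArea);(cu,cv_),r=cv2.minEnclosingCircle(k);print(cu,cv_,r,ray('top',cu,cv_,.165))
s=np.load('scene0.npz')
p2,d2=s['p'],s['d'];c2=camera_params('scene')
P2=np.stack([(u-c2['cx'])/c2['fx']*d2,(v-c2['cy'])/c2['fy']*d2,d2],-1)-c2['t'];W2=P2@c2['R']
m2=(abs(W2[...,2]-.165)<.008)&(abs(u-248)<20)&(abs(v-161)<15)&(d2>0)
print('scene',m2.sum(),W2[m2].mean(0))
mb=(abs(W[...,2]-.015)<.006)&(abs(u-335)<50)&(abs(v-225)<32)
cs,_=cv2.findContours(mb.astype(np.uint8),0,2);k=max(cs,key=cv2.contourArea);bx=cv2.boxPoints(cv2.minAreaRect(k));print(np.array([ray('top',*b,.015) for b in bx]))
for n,(a,b,z) in dict(pin=(316,226,.107),spool=(406,209,.038),weight=(334,181,.05),post=(329,271,.1)).items(): print(n,ray('top',a,b,z))
a=cv2.resize(p[160:300,270:440],None,fx=4.5,fy=4,interpolation=2);cv2.imwrite('pics/c1.png',a[:,:,::-1])
b=cv2.resize(p2[140:250,190:320],None,fx=5,fy=5,interpolation=2);cv2.imwrite('pics/c2.png',b[:,:,::-1])
E
```

```text
604 [ 0.5321793  -0.16939247  0.164188  ]
363.8907165527344 221.3675537109375 13.9636869430542 [ 0.53183892 -0.16915199  0.165     ]
scene 282 [ 0.53667305 -0.16616803  0.16404104]
[[ 0.56831051 -0.0308572   0.015     ]
 [ 0.58741986 -0.22008163  0.015     ]
 [ 0.48809814 -0.2285459   0.015     ]
 [ 0.4691028  -0.04072322  0.015     ]]
pin [ 0.52317798 -0.08076239  0.107     ]
spool [ 0.56681612 -0.28102512  0.038     ]
weight [ 0.62381956 -0.1219328   0.05      ]
post [ 0.43216931 -0.10906989  0.1       ]
```

View pics/c1.png

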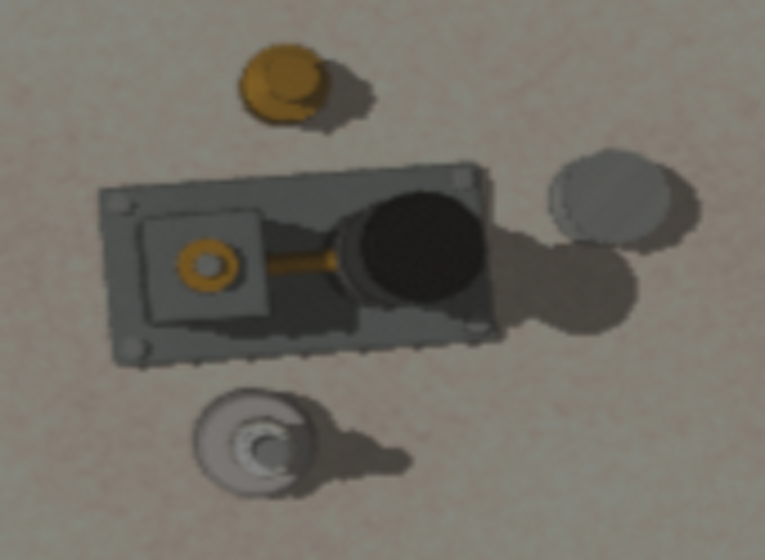

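View pics/c2.png

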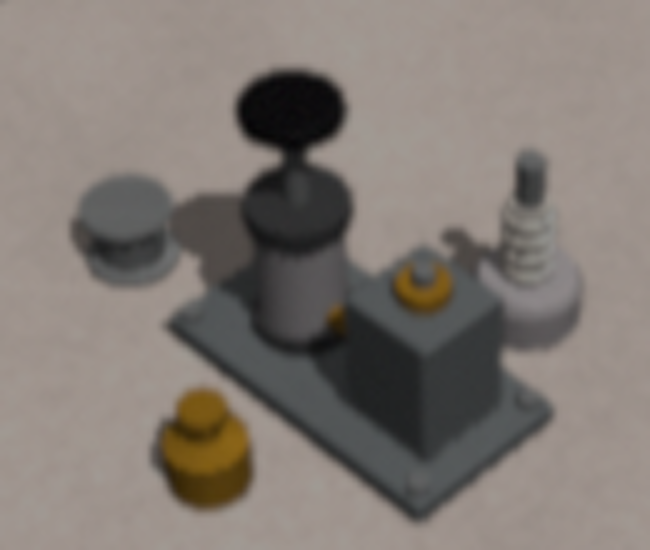

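{"fn": "carry_out", "kwargs": {"rows": [[[0,0,0.6],0],[[0.65,0.65,0.3],0],[[0.65,0.65,0],0],[[0.65,0.65,0],0],[[0.65,0.65,0],0],[[0.65,0.65,0],0],[[0.65,0.65,0],0],[[0.65,0.65,0],0],[[0.65,0.65,0],0],[[0.65,0.65,0],0],[[0.65,0.65,0],0],[[0.65,0.65,0],0],[[0.65,0.65,0],0],[[0.65,0.65,0],0],[[0.5,0.5,0],0],[[0,0,0],0],[[0,0,0],0]], "jaw": 0, "newtons": 20}}

```text
clock: 1.52
tcp_pos: [0.5028, -0.1975, 0.2286]
eef_rot: [-180.0, 0.1, 14.7]
wrist_force: [0.0, 0.3, 0.7]
width: 0.0003
```

{"fn": "carry_out", "kwargs": {"rows": [[[0.75,0.73,0],0],[[0,0,-0.5],0],[[0,0,-0.4],0],[[0,0,0],0],[[0,0,0],0],[[0,0,0],0]]}}

```text
clock: 2.02
tcp_pos: [0.5321, -0.1705, 0.1942]
eef_rot: [180.0, -0.0, 14.5]
wrist_force: [-0.1, -0.4, 0.0]
width: 0.0005
```

Run:
```python
from h import *
print(read_state()['tcp_pos'],read_state()['wrist_force'])
p,d=camera('scene');q,_=camera('top')
a=cv2.resize(p[110:260,170:340],None,fx=4,fy=4,interpolation=2);cv2.imwrite('pics/d1.png',a[:,:,::-1])
```

```text
[ 0.53208409 -0.17053603  0.19418465] [-0.09599199 -0.4160072   0.0337277 ]
```

View pics/d1.png

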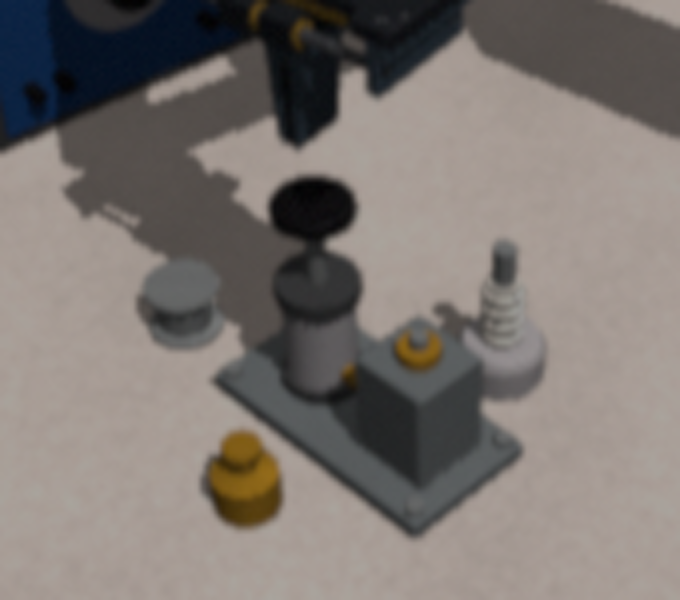

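Run:
```python
from h import *
T=read_state()['tcp_pos']
print(proj('scene',T-[0,0,.017]),proj('scene',[.533,-.168,.165]))
p,d=camera('scene');print(d[140:170:2,240:256:3].round(3))
c=camera_params('scene')
for u,v in((245,140),(243,143),(247,158)):
    print((np.array([(u-c['cx'])/c['fx']*d[v,u],(v-c['cy'])/c['fy']*d[v,u],d[v,u]])-c['t'])@c['R'])
```

```text
(np.float64(247.54869016600085), np.float64(155.5716751836982), np.float64(1.007675295389026)) (np.float64(248.25409550984116), np.float64(160.29018499309277), np.float64(1.0151943384623954))
[[0.957 0.952 0.952 0.961 0.974 1.343]
 [0.965 0.957 0.957 0.967 1.334 1.335]
 [0.966 0.96  0.963 1.333 1.329 1.331]
 [1.321 0.    0.968 1.321 1.32  1.325]
 [1.318 1.312 1.32  1.31  1.315 1.317]
 [1.31  1.308 1.308 1.306 1.303 1.308]
 [1.303 1.303 1.302 1.3   1.302 1.305]
 [1.298 1.292 1.032 1.033 1.296 1.295]
 [1.028 1.026 1.03  1.026 1.027 1.026]
 [1.023 1.02  1.02  1.022 1.025 1.023]
 [1.017 1.014 1.018 1.018 1.015 1.014]
 [1.008 1.007 1.01  1.012 1.011 1.009]
 [1.004 1.004 1.007 1.003 1.005 1.006]
 [1.004 1.001 1.005 1.    1.    1.004]
 [1.01  1.006 1.001 1.    1.002 1.013]]
[ 0.54809995 -0.15334942  0.24018411]
[ 0.5486128  -0.16148389  0.22738709]
[ 0.5315336  -0.17484051  0.16694616]
```

The finger's lowest visible point measures about z 0.22, but the state implies 0.177. I'll look more closely before going down.

Run:
```python
from h import *
p,d=camera('scene')
a=cv2.resize(p[60:180,180:330],None,fx=5,fy=5,interpolation=2);a=np.clip(a.astype(float)*2.2,0,255).astype(np.uint8);cv2.imwrite('pics/e1.png',a[:,:,::-1])
q,e=camera('top')
a=cv2.resize(q[150:310,270:450],None,fx=4,fy=3.7,interpolation=2);a=np.clip(a.astype(float)*2.2,0,255).astype(np.uint8);cv2.imwrite('pics/e2.png',a[:,:,::-1])
v,u=np.mgrid[0:420,0:560]
for n,D in(('scene',d),):
    c=camera_params(n);W=(np.stack([(u-c['cx'])/c['fx']*D,(v-c['cy'])/c['fy']*D,D],-1)-c['t'])@c['R']
    m=(D>0)&(abs(W[...,0]-.532)<.1)&(abs(W[...,1]+.17)<.12)&(W[...,2]>.17)
    for z in np.arange(.17,.42,.01):
        k=m&(abs(W[...,2]-z)<.005)
        if k.any(): print(round(z,3),k.sum(),W[k][:,:2].min(0).round(3),W[k][:,:2].max(0).round(3))
```

```text
0.22 34 [ 0.517 -0.174] [ 0.551 -0.154]
0.23 52 [ 0.515 -0.173] [ 0.554 -0.153]
0.24 62 [ 0.516 -0.174] [ 0.553 -0.154]
0.25 62 [ 0.516 -0.176] [ 0.554 -0.152]
0.26 66 [ 0.516 -0.176] [ 0.554 -0.153]
0.27 57 [ 0.522 -0.177] [ 0.555 -0.151]
0.28 29 [ 0.513 -0.178] [ 0.553 -0.151]
0.29 23 [ 0.48  -0.244] [ 0.559 -0.084]
0.3 221 [ 0.477 -0.249] [ 0.589 -0.081]
0.31 362 [ 0.477 -0.249] [ 0.59  -0.082]
0.32 297 [ 0.477 -0.245] [ 0.592 -0.075]
0.33 364 [ 0.48  -0.258] [ 0.591 -0.073]
0.34 797 [ 0.475 -0.261] [ 0.59  -0.074]
0.35 184 [ 0.497 -0.181] [ 0.563 -0.113]
0.36 181 [ 0.501 -0.18 ] [ 0.563 -0.114]
0.37 157 [ 0.501 -0.178] [ 0.56  -0.115]
0.38 86 [ 0.492 -0.158] [ 0.568 -0.113]
0.39 379 [ 0.485 -0.174] [ 0.574 -0.112]
0.4 285 [ 0.491 -0.197] [ 0.572 -0.111]
0.41 157 [ 0.506 -0.19 ] [ 0.569 -0.135]
```

View pics/e1.png

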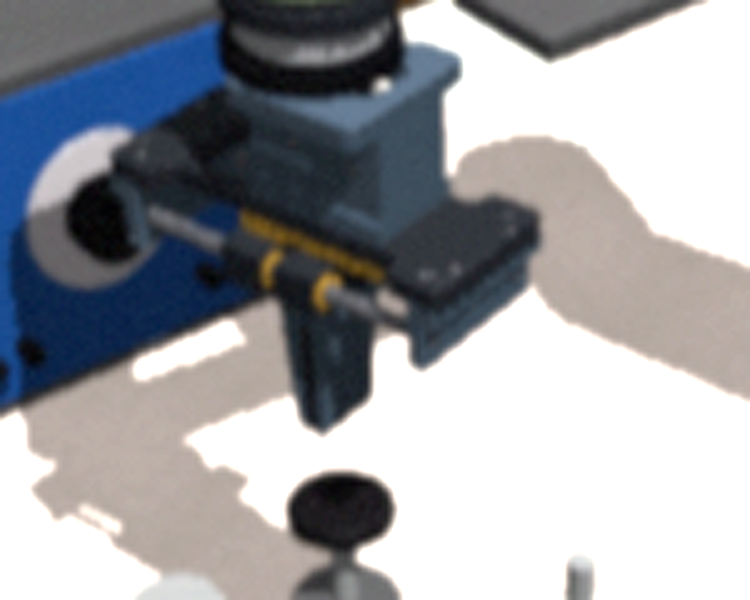

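View pics/e2.png

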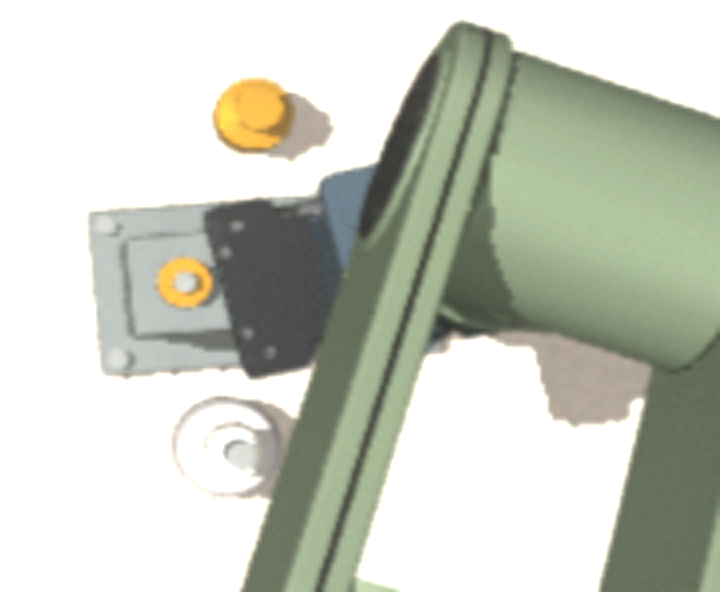

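The picture shows the closed fingertips at about z 0.215, with the gripper body at 0.29. The whole tool is therefore about 40 mm higher than the reported pose implies, while x and y agree. I'll trust the cameras and contact force, and go down in small steps.

{"fn": "carry_out", "kwargs": {"rows": [[[0,0.05,-0.4],0],[[0,0,-0.3],0],[[0,0,0],0],[[0,0,0],0],[[0,0,0],0]]}}

```text
clock: 2.68
tcp_pos: [0.5328, -0.1678, 0.1661]
eef_rot: [179.9, -0.1, 14.5]
wrist_force: [0.1, -1.0, 1.2]
width: 0.0005
```

```bash
cat > look.py <<'E'
from h import *
import sys
s=read_state();print(s['clock'],s['tcp_pos'],s['wrist_force'])
p,d=camera('scene')
a=cv2.resize(p[90:230,180:330],None,fx=4.2,fy=4.2,interpolation=2);a=np.clip(a.astype(float)*1.8,0,255).astype(np.uint8);cv2.imwrite('pics/%s.png'%sys.argv[1],a[:,:,::-1])
v,u=np.mgrid[0:420,0:560];D=d
c=camera_params('scene');W=(np.stack([(u-c['cx'])/c['fx']*D,(v-c['cy'])/c['fy']*D,D],-1)-c['t'])@c['R']
m=(D>0)&(abs(W[...,0]-.533)<.035)&(abs(W[...,1]+.168)<.035)&(W[...,2]>.11)
for z in np.arange(.11,.28,.01):
    k=m&(abs(W[...,2]-z)<.005)
    if k.any(): print(round(z,3),k.sum(),W[k][:,:2].min(0).round(3),W[k][:,:2].max(0).round(3))
E
python3 look.py f1
```

```text
2.6833 [ 0.53277348 -0.16775236  0.16614059] [ 0.14845802 -0.95314002  1.23436884]
0.11 7 [ 0.529 -0.169] [ 0.54  -0.163]
0.12 18 [ 0.528 -0.174] [ 0.541 -0.163]
0.13 17 [ 0.527 -0.172] [ 0.54  -0.162]
0.14 1 [ 0.538 -0.165] [ 0.538 -0.165]
0.15 5 [ 0.531 -0.155] [ 0.553 -0.145]
0.16 185 [ 0.506 -0.194] [ 0.561 -0.143]
0.17 88 [ 0.511 -0.191] [ 0.559 -0.145]
0.19 30 [ 0.517 -0.171] [ 0.553 -0.153]
0.2 47 [ 0.516 -0.174] [ 0.553 -0.152]
0.21 54 [ 0.516 -0.17 ] [ 0.553 -0.151]
0.22 57 [ 0.517 -0.173] [ 0.553 -0.15 ]
0.23 61 [ 0.516 -0.174] [ 0.553 -0.15 ]
0.24 57 [ 0.514 -0.175] [ 0.554 -0.148]
0.25 31 [ 0.513 -0.175] [ 0.554 -0.147]
0.26 10 [ 0.521 -0.15 ] [ 0.548 -0.137]
0.27 30 [ 0.525 -0.16 ] [ 0.568 -0.133]
0.28 45 [ 0.536 -0.166] [ 0.568 -0.133]
```

View pics/f1.png

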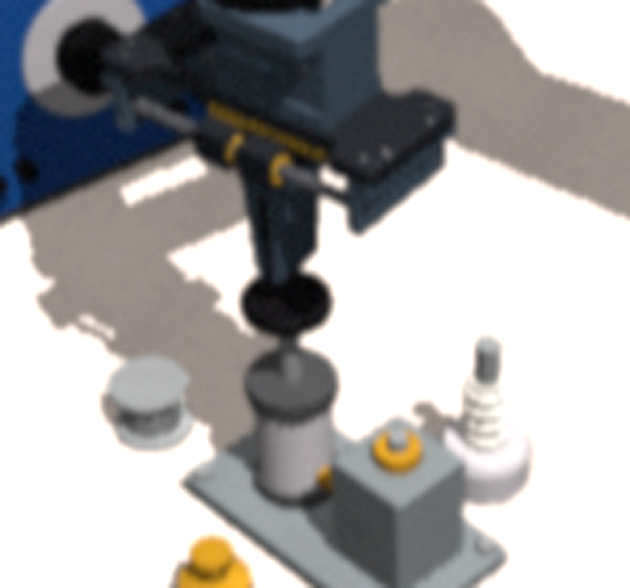

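The tips are now about 20 mm above the knob and centred on it, with no contact. I'll continue down.

{"fn": "carry_out", "kwargs": {"rows": [[[0,0,-0.25],0],[[0,0,-0.25],0],[[0,0,-0.2],0],[[0,0,0],0],[[0,0,0],0]]}}

```text
clock: 3.15
tcp_pos: [0.5322, -0.1675, 0.1369]
eef_rot: [-180.0, 0.0, 14.5]
wrist_force: [0.8, -0.3, 2.3]
width: 0.0006
```

```bash
python3 look.py f2
```

```text
3.15 [ 0.53217244 -0.1675187   0.13688775] [ 0.83823854 -0.26628775  2.3402712 ]
0.11 9 [ 0.529 -0.171] [ 0.54  -0.164]
0.12 18 [ 0.529 -0.174] [ 0.541 -0.163]
0.13 6 [ 0.532 -0.171] [ 0.54  -0.165]
0.15 58 [ 0.512 -0.181] [ 0.56  -0.142]
0.16 141 [ 0.51  -0.193] [ 0.559 -0.143]
0.17 48 [ 0.514 -0.173] [ 0.552 -0.153]
0.18 51 [ 0.513 -0.169] [ 0.553 -0.152]
0.19 56 [ 0.515 -0.174] [ 0.553 -0.151]
0.2 51 [ 0.515 -0.172] [ 0.552 -0.149]
0.21 51 [ 0.516 -0.175] [ 0.554 -0.149]
0.22 30 [ 0.516 -0.175] [ 0.553 -0.147]
0.23 8 [ 0.522 -0.149] [ 0.548 -0.14 ]
0.24 29 [ 0.527 -0.161] [ 0.568 -0.133]
0.25 45 [ 0.536 -0.197] [ 0.568 -0.133]
0.26 121 [ 0.546 -0.185] [ 0.568 -0.133]
0.27 80 [ 0.55  -0.202] [ 0.568 -0.133]
0.28 92 [ 0.548 -0.201] [ 0.568 -0.134]
```

View pics/f2.png

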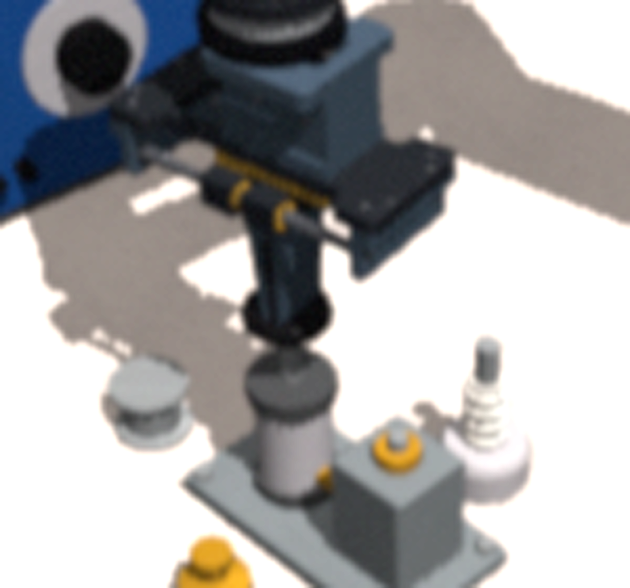

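Contact is made: the plunger is down about 7 mm with 2.3 N. That puts the top at reported z of about 0.145 and the stop at about 0.109. First stroke now.

{"fn": "carry_out", "kwargs": {"rows": [[[0,0,-0.2],0],[[0,0,-0.2],0],[[0,0,-0.2],0],[[0,0,0],0],[[0,0,0],0],[[0,0,0],0]]}}

```text
clock: 3.7
tcp_pos: [0.5325, -0.1677, 0.1148]
eef_rot: [179.9, -0.1, 14.5]
wrist_force: [-2.2, 0.8, 9.4]
width: 0.0003
```

{"fn": "carry_out", "kwargs": {"rows": [[[0,0,-0.12],0],[[0,0,0],0],[[0,0,0],0]]}}

```text
clock: 3.95
tcp_pos: [0.5325, -0.1676, 0.1103]
eef_rot: [179.9, -0.1, 14.5]
wrist_force: [-1.4, 1.2, 11.2]
width: 0.0003
```

{"fn": "carry_out", "kwargs": {"rows": [[[0,0,0.5],0],[[0,0,0.5],0],[[0,0,0],0],[[0,0,0],0],[[0,0,0],0],[[0,0,0],0],[[0,0,0],0]]}}

```text
clock: 4.53
tcp_pos: [0.5314, -0.1672, 0.1472]
eef_rot: [-179.9, 0.1, 14.5]
wrist_force: [-0.6, 0.4, 0.2]
width: 0.0002
```

```bash
python3 look.py g1
```

```text
4.5333 [ 0.53142031 -0.16724961  0.1471711 ] [-0.55318761  0.35098136  0.1628815 ]
0.11 8 [ 0.529 -0.17 ] [ 0.539 -0.163]
0.12 17 [ 0.529 -0.173] [ 0.541 -0.164]
0.13 18 [ 0.528 -0.172] [ 0.541 -0.161]
0.15 2 [ 0.537 -0.161] [ 0.555 -0.145]
0.16 151 [ 0.51  -0.193] [ 0.561 -0.142]
0.17 67 [ 0.512 -0.185] [ 0.557 -0.146]
0.18 47 [ 0.513 -0.173] [ 0.551 -0.152]
0.19 53 [ 0.515 -0.171] [ 0.552 -0.151]
0.2 54 [ 0.514 -0.173] [ 0.552 -0.151]
0.21 55 [ 0.516 -0.172] [ 0.553 -0.15 ]
0.22 50 [ 0.521 -0.175] [ 0.552 -0.148]
0.23 32 [ 0.516 -0.172] [ 0.553 -0.148]
0.24 10 [ 0.519 -0.149] [ 0.548 -0.138]
0.25 24 [ 0.523 -0.162] [ 0.567 -0.135]
0.26 52 [ 0.533 -0.165] [ 0.568 -0.133]
0.27 130 [ 0.545 -0.184] [ 0.568 -0.134]
0.28 72 [ 0.548 -0.201] [ 0.568 -0.133]
```

View pics/g1.png

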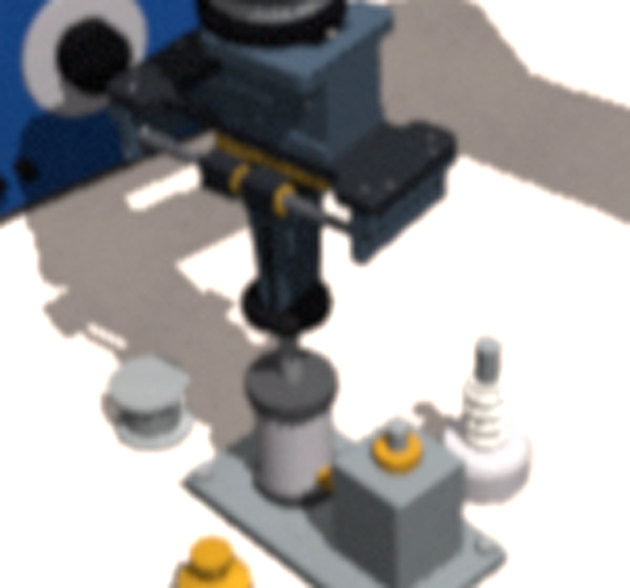

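The plunger came back up and only a small pin rise shows. Second stroke, a full one.

{"fn": "carry_out", "kwargs": {"rows": [[[0,0,-0.35],0],[[0,0,-0.35],0],[[0,0,-0.25],0],[[0,0,0],0],[[0,0,0],0],[[0,0,0],0]]}}

```text
clock: 5.08
tcp_pos: [0.5335, -0.1679, 0.112]
eef_rot: [179.9, -0.1, 14.5]
wrist_force: [-0.4, -0.3, 10.0]
width: 0.0003
```

```bash
python3 look.py g2|head -1
```

```text
5.0833 [ 0.53345623 -0.16792288  0.11200653] [-0.37681145 -0.25104425 10.03712422]
```

View pics/g2.png

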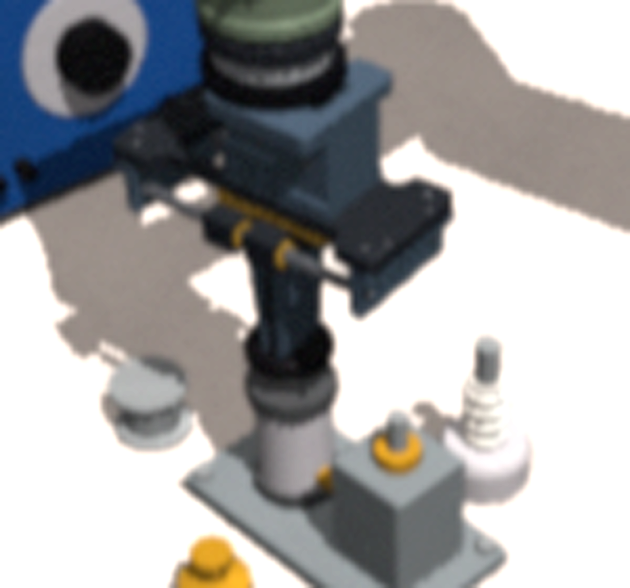

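The pin is rising (tip at about (398,418) in the crop). I'll do two more full strokes.

{"fn": "carry_out", "kwargs": {"rows": [[[0,0,0.5],0],[[0,0,0.45],0],[[0,0,0],0],[[0,0,0],0],[[0,0,0],0],[[0,0,0],0],[[0,0,-0.35],0],[[0,0,-0.35],0],[[0,0,-0.33],0],[[0,0,0],0],[[0,0,0],0],[[0,0,0],0],[[0,0,0.5],0],[[0,0,0.53],0],[[0,0,0],0],[[0,0,0],0],[[0,0,0],0],[[0,0,0],0]]}}

```text
clock: 6.63
tcp_pos: [0.5312, -0.1672, 0.1468]
eef_rot: [-179.9, 0.2, 14.5]
wrist_force: [-0.1, -0.1, -0.7]
width: 0.0005
```

{"fn": "carry_out", "kwargs": {"rows": [[[0,0,-0.35],0],[[0,0,-0.35],0],[[0,0,-0.34],0],[[0,0,0],0],[[0,0,0],0],[[0,0,0],0]]}}

```text
clock: 7.13
tcp_pos: [0.533, -0.1677, 0.1086]
eef_rot: [179.9, -0.1, 14.5]
wrist_force: [-2.0, 1.1, 13.9]
width: 0.0007
```

```bash
python3 look.py g3|head -1
```

```text
7.1333 [ 0.53299519 -0.16774858  0.10855702] [-1.991883    1.05796054 13.91935093]
```

View pics/g3.png

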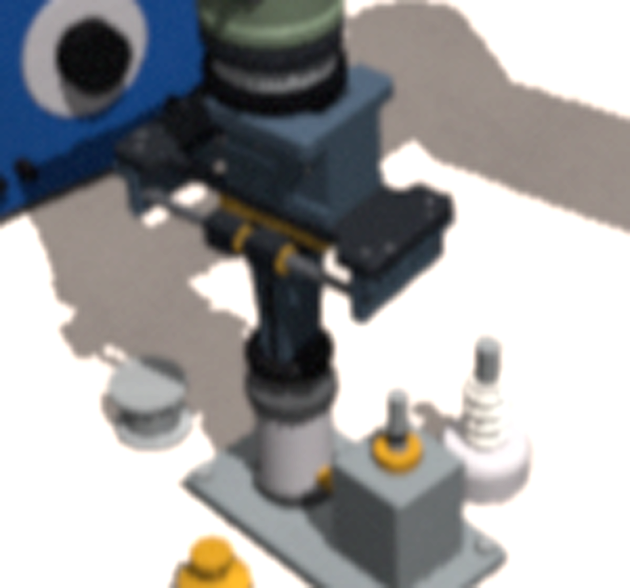

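The pin tip is now at crop (398,395) and the band is starting to show at its foot. I'll do two more strokes for margin and then retreat upwards.

{"fn": "carry_out", "kwargs": {"rows": [[[0,0,0.5],0],[[0,0,0.54],0],[[0,0,0],0],[[0,0,0],0],[[0,0,0],0],[[0,0,0],0],[[0,0,-0.35],0],[[0,0,-0.35],0],[[0,0,-0.34],0],[[0,0,0],0],[[0,0,0],0],[[0,0,0],0],[[0,0,0.5],0],[[0,0,0.54],0],[[0,0,0],0],[[0,0,0],0],[[0,0,0],0],[[0,0,0],0]]}}

```text
clock: 8.68
tcp_pos: [0.5311, -0.1672, 0.1467]
eef_rot: [-179.9, 0.2, 14.5]
wrist_force: [0.1, 0.2, 0.7]
width: 0.0006
```

{"fn": "carry_out", "kwargs": {"rows": [[[0,0,-0.35],0],[[0,0,-0.35],0],[[0,0,-0.34],0],[[0,0,0],0],[[0,0,0],0],[[0,0,0],0],[[0,0,0.5],0],[[0,0,0.54],0],[[0,0,0.6],0],[[0,0,0.8],0],[[0,0,0.8],0],[[0,-0.8,0.5],0],[[0,-0.9,0],0],[[0,-0.9,0],0],[[0,0,0],0],[[0,0,0],0],[[0,0,0],0]]}}

```text
clock: 10.1
tcp_pos: [0.5317, -0.271, 0.255]
eef_rot: [-179.9, 0.1, 14.5]
wrist_force: [0.0, 0.0, -0.0]
width: 0.0006
```

```bash
python3 look.py g4
python3 - <<'E'
from h import *
p,_=camera('top');cv2.imwrite('pics/t4.png',p[:,:,::-1])
p,_=camera('scene')
a=cv2.resize(p[150:240,220:320],None,fx=6.6,fy=6.6,interpolation=2);a=np.clip(a.astype(float)*1.5,0,255).astype(np.uint8);cv2.imwrite('pics/g5.png',a[:,:,::-1])
f=np.load('scene0.npz')['p']
cv2.imwrite('pics/diff.png',cv2.absdiff(f,p))
E
```

```text
10.1 [ 0.53170306 -0.27101865  0.25499683] [ 0.00659966  0.01948993 -0.03681563]
0.11 5 [ 0.531 -0.167] [ 0.538 -0.163]
0.12 19 [ 0.529 -0.174] [ 0.54  -0.163]
0.13 18 [ 0.529 -0.172] [ 0.54  -0.163]
0.15 3 [ 0.544 -0.155] [ 0.553 -0.147]
0.16 171 [ 0.508 -0.195] [ 0.56  -0.143]
0.17 124 [ 0.511 -0.192] [ 0.561 -0.143]
```

View pics/g5.png

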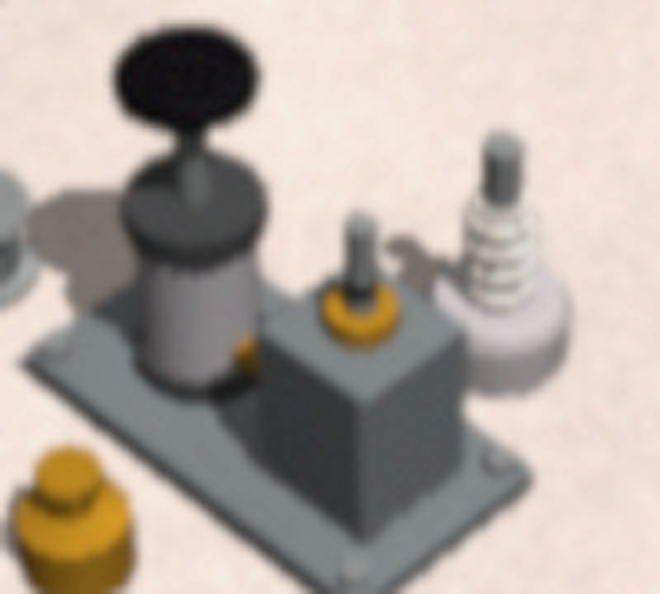

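View pics/t4.png

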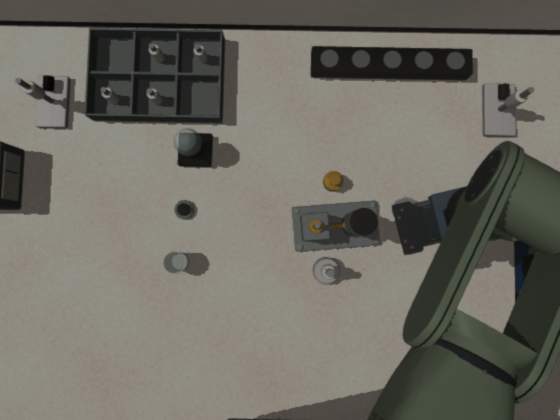

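The plunger is fully up and the loose things look unmoved. I'll measure the pin height before handing in.

```bash
python3 - <<'E'
from h import *
p,d=camera('scene');g=cv2.cvtColor(p,7).astype(int)
f=np.load('scene0.npz');g0=cv2.cvtColor(f['p'],7).astype(int)
for z in(.105,.11,.133,.138,.145): print(z,proj('scene',[.523,-.080,z])[:2])
print('now');print(np.c_[np.arange(178,202),g[178:202,271:279]])
print('t0');print(np.c_[np.arange(188,202),g0[188:202,271:279]])
c=camera_params('scene');v,u=np.mgrid[0:420,0:560]
for D in(f['d'],d):
    W=(np.stack([(u-c['cx'])/c['fx']*D,(v-c['cy'])/c['fy']*D,D],-1)-c['t'])@c['R']
    k=(D>0)&(np.hypot(W[...,0]-.523,W[...,1]+.08)<.012)&(W[...,2]>.1)
    print(np.sort(W[k][:,2])[-10:].round(4))
E
python3 - <<'E'
import cv2
p=cv2.imread('pics/g5.png')
from h import *
q,_=camera('scene');a=cv2.resize(q[175:210,255:295],None,fx=15,fy=15,interpolation=0);a=np.clip(a*1.6,0,255).astype(np.uint8);cv2.imwrite('pics/g6.png',a[:,:,::-1])
E
```

```text
0.105 (np.float64(274.8686211509784), np.float64(196.306027583355))
0.11 (np.float64(274.8557679639925), np.float64(194.80131931025414))
0.133 (np.float64(274.79545161976597), np.float64(187.74015212581045))
0.138 (np.float64(274.7820741331151), np.float64(186.17406467536892))
0.145 (np.float64(274.7631824646324), np.float64(183.96243810449246))
now
[[178 155 154 154 153 153 154 155 155]
 [179 156 155 154 153 154 155 156 156]
 [180 156 155 152 152 153 154 155 156]
 [181 155 151 141 142 145 150 152 154]
 [182 150 138 122 121 127 136 147 151]
 [183 145 121 105 105 108 118 137 149]
 [184 141 107  93  95  97 103 129 146]
 [185 139  96  75  82  84  94 123 137]
 [186 138  90  60  65  71  86 116 116]
 [187 138  90  57  62  68  84 110 101]
 [188 138  90  59  62  68  84 114 115]
 [189 136  89  58  63  68  81 114 131]
 [190 123  80  57  62  67  75 102 127]
 [191  98  65  54  62  67  69  87 108]
 [192  68  50  49  61  64  63  78  94]
 [193  51  35  36  48  51  52  75  90]
 [194  56  33  25  32  35  50  77  92]
 [195  74  49  38  43  48  61  83  94]
 [196  87  65  56  61  65  73  88  95]
 [197  
[... 182 characters left out ...]
  73]]
t0
[[188 148 146 140 134 136 142 139 118]
 [189 142 131 120 112 116 127 134 133]
 [190 128 108  97  93  96 104 115 128]
 [191 106  95  90  88  89  93  97 108]
 [192  92  92  93  93  93  93  92  94]
 [193  88  87  94  96  97  95  90  90]
 [194  88  77  88  95  95  92  88  91]
 [195  87  67  71  80  84  84  87  92]
 [196  87  67  62  67  73  79  88  93]
 [197  91  81  73  75  80  85  91  92]
 [198  88  88  87  88  90  91  91  88]
 [199  72  81  87  89  90  87  82  78]
 [200  56  64  74  77  78  75  69  68]
 [201  57  58  61  65  66  66  67  72]]
[0.1121 0.1124 0.1127 0.113  0.113  0.1132 0.1137 0.1139 0.1143 0.1145]
[0.1456 0.1456 0.1457 0.1458 0.1458 0.1459 0.1461 0.1466 0.1474 0.1476]
```

View pics/g6.png

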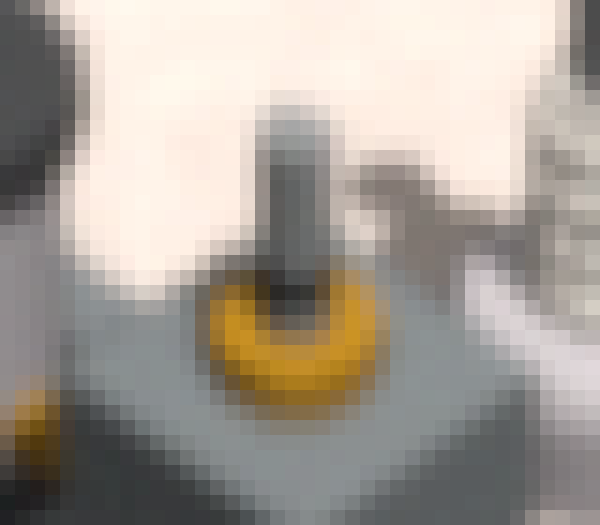

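The pin tip measures about z 0.145, so the rise is about 35 mm. The dark band is at rows 193–194 with lighter metal visible below it, so it is fully clear.

Run:
```python
from station import *
print(close_job(), read_state()['wrist_force'])
```

```text
the job is handed in; nothing more can be done
the job is handed in; nothing more can be done
```

I pumped the plunger with the closed fingertips for six strokes, about 35 mm deep each as far as the readings show. I then lifted the arm clear and handed the job in at about 10 s on the clock; no verdict is reported.

**Last checks before handing in:**
- **Pin:** the tip is at about 0.145 m, a rise of about 35 mm. The dark band is above the bush, with a lighter strip visible below it.
- **Plunger:** the knob is back at about 0.165 m, so it is fully up.
- **Arm:** it is clear of everything, and the wrist force reads about 0.
- **Button and loose things:** all five loose things and the push button look unchanged from the first top picture. I compared them by eye and did not measure them. The button and most of the loose things were well away from the arm's path.

**What disagreed:**
- **Tool height:** the camera showed the tool about 35–40 mm higher than the reported tool height with `tip_extent` implies. Contact with the knob suggested a smaller gap of about 37 mm. I went by the camera and contact force instead of the reported height.
- **First stroke:** it raised the pin only slightly, far less than the usual 8 mm. The later full strokes raised it as expected.

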